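# Press the missing post into the board holder

## Robot

A 7-joint arm with a two-finger parallel gripper is mounted at the origin on the work surface. World frame = base frame: x ahead of the robot, y to its left, z up, the work surface at z = 0. Lengths are in m, angles in rad, forces in N, time in s.
With the tool pointing down it reaches from about 0.425 to 0.875 m from the base axis. Payload 4.7 kg.
Tool frame: the origin (TCP) lies on the centre line of the jaws, within the pads' length; the fingertips stand ahead of it and the grasp point (between the pads) lies 2 mm behind it (nose_length is the z of the fingertips in the tool frame, in m); z points along the fingers, y is the line along which they close (so a half turn about z gives the same grasp; the last joint's range is limited). The gripper opens to 87 mm and grips with 3 to 60 N. Pads are 19 mm wide; open, the fingers measure 117 mm over their backs; the gripper's body (75 mm by 190 mm) begins 51 mm behind the grasp point.
Start: joints at [1.324, 0.321, -0.07, 1.45, 0.023, 1.371, -0.057], TCP at [0.168, -0.628, 0.24] pointing down, gripper open.
Joint ranges: [-2.86, 2.86], [-0.3, 2.09], [-1.38, 1.24], [0.06, 2.45], [-1.56, 4.7], [0.09, 2.05], [-2.69, 2.69]. Speed limits (rad/s): [2.57, 2.57, 3.14, 3.14, 3.14, 3.14, 3.14].

## Interface

Orientations are given as a rotation vector (axis times angle).
In Python, from bench import * gives the robot as it stands.
- The arm moves only by the tool send_rows, never from a script. Its arguments are lists of equal length, an entry for each row: "xyz": the shift along the tool's x, y, z in mm, a list of three; "dr": the turn, a rotation vector about the tool's x, y, z in rad, a list of three. A call has exactly 10 rows; each row is the pose to reach, as a shift and turn from the pose commanded when the call began, along the tool's axes at that moment; what a row does not reach only later rows make up. A row lasts 1/12 s, in which the tool goes at most 41.7 mm and 7.16 degrees, less where a joint would pass 70% of its speed; a pose out of reach is approached as far as the arm can. A call with a gripper value outside its range is refused whole. "jaw" is the finger opening in mm, from 0 to 87, set as the call begins (left out, the last holds). The fingers move at their own pace and stop on an object; "grip_force" is the grip in N (left out, the last holds). Time passes only in rows, so rows that repeat a pose let the fingers close, or fill a call up. It gives the time, the measured TCP pose, the force, the opening and the grip force at its end, in the units of the state.
- get_state(): the state, without advancing time (a new reading comes with each control period).
- get_image(name): name is "side" or "top" or "wrist"; returns the picture (400x640x3 uint8, red, green, blue); there is no depth.
- calibration(name): a dict with "vfov" (degrees; the focal length in pixels is half the picture's height over the tangent of half this angle, whatever the lens; pixels are square), "cx", "cy" (the principal point, pixels), "rvec" (rotation vector, rad) and "tvec" (3), from world to camera coordinates, as OpenCV has them; the wrist camera has in their place "hand_eye" (4x4, takes a point from camera to tool coordinates, whose origin is the TCP and whose axes are the flange's). Camera axes: x right, y down, z forward; pixel columns grow to the right and rows downward; lengths in m; the calibration is good to about 2 mm. A picture is of the moment at which its call begins: read the wrist's pose just before it. calibration takes no time and is no camera call.
- close_job(): hands the job in; it is judged then, once.
The state is a dict: "time": time; "joint_positions": joint angles; "qd": joint speeds; "joint_torque": joint torques, N m; "position": TCP position; "tool_rot": TCP orientation; "ft_force": force on the tool from outside, world axes, zero at the start; "torque": the same for the moment, N m; "grip_width": opening from 0.0 (shut) to 1.0 (fully open); "grip_force": force on a finger pad.
Only numpy, scipy, OpenCV 4.12 (cv2) and the standard library are available. Lean on these libraries where they do the work, as an engineer would, in place of code of your own. Each camera call takes 0.05 s, during which the arm holds its last target. There are 200 camera calls.

## Task

The circuit-board holder has lost one of its four posts. Take the tall sleeve from the grey rack and press it upright into the empty bore of the holder until its shoulder sits fully home, flush on the plate, then let go; it is a tight fit, so push firmly but never with more than about 25 N on the holder. Leave the short sleeve in the rack and do not disturb the other things on the bench.

Things in the scene. Friction and masses are not known exactly. Their poses are not given: they have to be found in the camera images.
- sleeve: Tall sleeve to be fitted: black ringed post with shoulder, brass spigot below, 61 mm high, about 80 g. Origin: centre of the spigot's foot, z up its axis. Spigot 20 mm diameter, 16 mm long (lower 8 mm tapered, 17 mm at the foot); shoulder 36 mm diameter; body above it 24 mm diameter, 40 mm long (21 to 61 mm above the origin), the part to grip. Starts in either rack hole.
- sleeve_shoulder (a point): On the tall sleeve's axis, at the underside of its shoulder (5 mm thick), 16 mm above the spigot's foot; this face must meet the holder's top. At the start it rests on the rack's top, the spigot hanging loose in the 27 mm hole.
- short_sleeve: A shorter, fatter sleeve that does not belong: shoulder 36 mm diameter, body 30 mm diameter and only 18 mm long, 39 mm high in all. Origin at the centre of its spigot's foot, z up. It stands in the other hole of the rack and must stay there.
- rack: Grey fixed block, 75 x 155 x 24 mm high, lying on the bench, with two holes 80 mm apart along its y axis (at y = -40 and +40 mm). Origin: centre of its underside, z up.
- bore (a point): Centre of the mouth of the empty bore (bright ring around it) in the holder's top; z up along the bore. 21 mm diameter, 18 mm deep. Spring jaws in its wall grip the spigot: set in gently it stops about 6 mm proud, then needs some 8 to 18 N to press (hidden friction), most as the taper passes the jaws, until the shoulder meets the plate and the force rises sharply.
- holder_mid (a point): Centre of the holder's top face: dark steel plate 200 (x) x 150 (y) x 22 mm on 8 mm rubber feet, top 30 mm above the bench. The feet give about 1 mm per 14 N, so plate and bore sink under load and spring back. Bore at (75, 50) mm from here; three fitted posts (36 mm shoulder, 24 mm body, 45 mm above the plate) at (-75, 50), (75, -50), (-75, -50).
- holder (a joint): How far the holder stands above (+) or has sunk below (-) its rest height on its rubber feet, in m: 0 unloaded, about -0.001 for each 14 N of downward push; it must stay above -0.002.
- screwdriver: Screwdriver 170 mm long lying on the bench beyond the holder; to be left alone. Origin on the bench under its middle, x along it.
- parts_tray: White open parts tray 90 x 130 x 30 mm beyond the work; to be left alone. Origin: centre of its underside.
- jar: White jar with black cap, 50 mm diameter, 60 mm high; to be left alone. Origin: centre of its underside.
- board: Green circuit board 90 x 70 mm with parts up to 18 mm high, lying on the bench to the right; to be left alone. Origin: centre of its underside.
Not all that is in view belongs to the job. Leave any blue look-alike of the short_sleeve alone. Leave any purple look-alike of the sleeve alone.

How it is judged:
By the outcome, as a careful person would: the job done as asked, in the order asked, and still so for the second after the job is handed in, with the robot touching nothing.
It also fails if it takes over 40 s, if anything falls off the work surface, if the arm or the gripper's body presses on something with over 40 N, if the wrist force passes 120 N, or if a joint passes its speed limit or range.

## Working session

There is one attempt and no reset: what is moved stays moved. The work goes in short steps, Python scripts to look and compute and a tool call to move; the robot and the scene stay as the last step left them, time stands still between calls to the robot, and variables do not carry over. Pictures are saved under pics/ and viewed, at most 10 in all, crops included, and the job is handed in when it is done.

Besides the shell and the picture viewer there is one more tool, called after "Request:" in YAML: its name, and indented under it one key for each argument. send_rows: Moves the arm, as the interface text tells. Its arguments: {"type":"object","properties":{"xyz":{"type":"array"},"dr":{"type":"array"},"jaw":{"type":"number"},"grip_force":{"type":"number"}},"required":["xyz","dr"]}

```bash
mkdir -p pics; cat > h.py <<'E'
from bench import *
import numpy as np, cv2
from scipy.spatial.transform import Rotation as R
def snap(n,f):
    s=get_state(); im=np.array(get_image(n)); cv2.imwrite('pics/'+f,im[:,:,::-1]); np.save('pics/'+f+'.npy',np.r_[s['position'],s['tool_rot']]); return s,im
def cam(n,pose=None):
    c=calibration(n); f=200/np.tan(np.radians(c['vfov'])/2)
    if 'hand_eye' in c:
        T=np.eye(4);T[:3,:3]=R.from_rotvec(pose[3:]).as_matrix();T[:3,3]=pose[:3]
        M=T@np.array(c['hand_eye']); return f,c['cx'],c['cy'],M[:3,:3],M[:3,3]
    Rm=R.from_rotvec(c['rvec']).as_matrix(); return f,c['cx'],c['cy'],Rm.T,-Rm.T@np.array(c['tvec'])
def toz(n,u,v,z,pose=None):
    f,cx,cy,Rm,o=cam(n,pose); d=Rm@np.array([(u-cx)/f,(v-cy)/f,1]); return o+d*(z-o[2])/d[2]
def proj(n,p,pose=None):
    f,cx,cy,Rm,o=cam(n,pose); q=Rm.T@(np.array(p)-o); return q[0]/q[2]*f+cx,q[1]/q[2]*f+cy
E
python3 - <<'E'
from h import *
for n in('top','side'): snap(n,n+'0.png'); print(n,calibration(n))
print(calibration('wrist'));print(get_state())
import bench; print([k for k in dir(bench) if 'nose' in k])
E
```

```text
top {'vfov': 45.75365775827773, 'cx': 322.6667562733888, 'cy': 203.97990605200988, 'rvec': array([ 2.09380395, -2.12479689,  0.22568298]), 'tvec': array([0.00774871, 0.5688487 , 1.05104003])}
side {'vfov': 51.20540013976013, 'cx': 321.59533942683174, 'cy': 203.60332538702775, 'rvec': array([ 0.64200261, -2.73983972,  1.03792949]), 'tvec': array([0.51306219, 0.23995091, 1.22419778])}
{'vfov': 63.7784507901802, 'cx': 320.39543576721536, 'cy': 202.78523265377132, 'hand_eye': array([[-2.50345465e-04, -9.65589376e-01, -2.60071324e-01,
         7.19232878e-02],
       [ 9.99999953e-01, -1.95011914e-04, -2.38565405e-04,
         6.66430662e-05],
       [ 1.79639214e-04, -2.60071372e-01,  9.65589379e-01,
        -1.44548513e-01],
       [ 0.00000000e+00,  0.00000000e+00,  0.00000000e+00,
         1.00000000e+00]])}
{'time': 0.1, 'joint_positions': array([ 1.32411737,  0.32175992, -0.07008406,  1.45156579,  0.02261378,
        1.37080002, -0.05692684]), 'qd': array([-0.00082263, -0.00099485,  0.00021758, -0.00309725,  0.00250328,
       -0.0010478 ,  0.00026988]), 'joint_torque': array([ 3.39161488e-04, -4.92567623e+01, -4.05271836e-01, -3.13399887e+01,
       -6.42088917e-02,  3.94672109e-02,  5.43164208e-05]), 'position': array([ 0.16741916, -0.6275798 ,  0.23855727]), 'tool_rot': array([-3.11322436e+00, -4.08253338e-01,  5.23266933e-04]), 'ft_force': array([ 0.32818886, -0.05914593,  0.0314535 ]), 'torque': array([-0.00516758, -0.00229685,  0.0676735 ]), 'grip_force': 0.0, 'grip_width': 1.0002786280684344}
['nose_length']
```

View pics/top0.png

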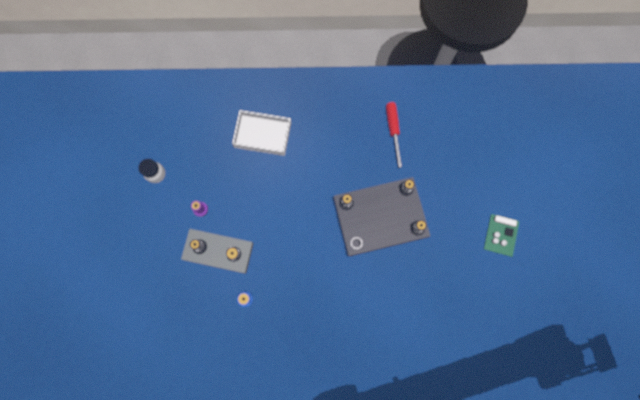

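View pics/side0.png

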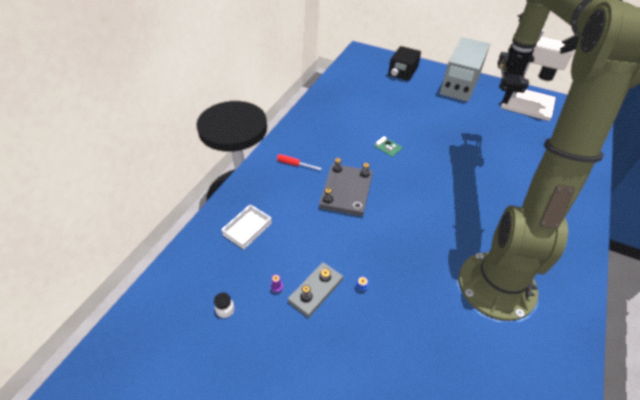

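Top view: candidates are black sleeves in the rack at (198,246) and (233,254), a purple look-alike at (199,208) and a blue one at (243,299). The rack's left one (198,246) looks taller; the bore's bright ring is at (357,243). I'll check in a crop.

```bash
python3 - <<'E'
from h import *
a=cv2.imread('pics/top0.png'); s=cv2.imread('pics/side0.png')
c=lambda im,x,y,w,h,k:cv2.resize(im[y:y+h,x:x+w],None,fx=k,fy=k,interpolation=cv2.INTER_CUBIC)
A=c(a,175,195,80,60*4//3,5)
B=c(s,280,250,80,80,5)
cv2.imwrite('pics/crop1.png',np.hstack([A,B]))
t=lambda u,v,z:toz('top',u,v,z).round(4)
print('left top',t(195,244,.069),'right',t(233,253.5,.069),t(233,253.5,.047))
rc=np.mean([t(u,v,.024) for u,v in((189,230),(253,239),(246,272),(181,262))],0);print('rack',rc,[t(u,v,.024) for u,v in((189,230),(253,239),(246,272),(181,262))])
print('holder',[t(u,v,.03) for u,v in((334,194),(415,178),(430,235),(349,254))],'bore',t(357,243,.03))
print('side left',toz('side',306,288,.069),'right',toz('side',326,272,.047),'bore',toz('side',357,205,.03))
print('others: purple',t(196,205,.06),'blue',t(243,298,.039)); print(nose_length)
E
```

```text
left top [0.4778 0.2927 0.069 ] right [0.4548 0.2052 0.069 ] [0.4573 0.2094 0.047 ]
rack [0.467225 0.251375 0.024   ] [array([0.5178, 0.3206, 0.024 ]), array([0.4938, 0.1668, 0.024 ]), array([0.4158, 0.182 , 0.024 ]), array([0.4415, 0.3361, 0.024 ])]
holder [array([ 0.5999, -0.0285,  0.03  ]), array([ 0.6371, -0.2269,  0.03  ]), array([ 0.4963, -0.2547,  0.03  ]), array([ 0.454, -0.061,  0.03 ])] bore [ 0.4798 -0.0806  0.03  ]
side left [0.47670715 0.29229384 0.069     ] right [0.45547949 0.2099808  0.047     ] bore [ 0.47931687 -0.0783971   0.03      ]
others: purple [0.571  0.2966 0.06  ] blue [0.3556 0.1853 0.039 ]
0.017
```

View pics/crop1.png

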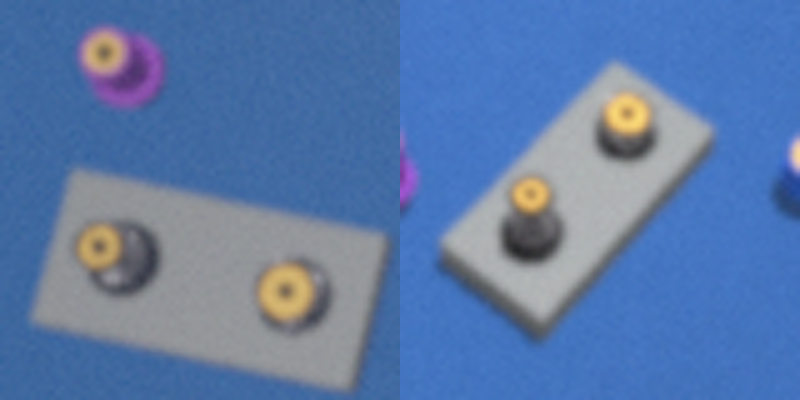

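The crop confirms the choice: the left sleeve (top view (198,246)) is tall and slim, the right one short and fat. The purple and blue ones are outside the rack. I'll hover over the bore first, since it lies on the way.

```bash
cat >> h.py <<'E'
def go(p,rv=None):
    s=get_state(); Rm=R.from_rotvec(s['tool_rot']); 
    print('tool shift mm',(Rm.inv().apply(np.array(p)-s['position'])*1000).round(1))
    if rv is not None: print('turn',(Rm.inv()*R.from_rotvec(rv)).as_rotvec().round(4))
E
python3 - <<'E'
from h import *
go([.48,-.08,.22]); print(R.from_rotvec(get_state()['tool_rot']).as_matrix().round(3))
E
```

```text
tool shift mm [ 443.2 -448.4   19.3]
[[ 0.966  0.258 -0.001]
 [ 0.258 -0.966  0.002]
 [-0.    -0.002 -1.   ]]
```

Request:
send_rows:
  xyz:
    - [10,-10,0]
    - [30,-30,1]
    - [55,-55,2]
    - [82,-82,3]
    - [110,-110,4]
    - [138,-138,5]
    - [166,-166,6]
    - [194,-194,8]
    - [222,-222,9]
    - [250,-250,10]
  dr:
    - [0,0,0]
    - [0,0,0]
    - [0,0,0]
    - [0,0,0]
    - [0,0,0]
    - [0,0,0]
    - [0,0,0]
    - [0,0,0]
    - [0,0,0]
    - [0,0,0]

```text
time: 0.93
position: [0.345, -0.32, 0.2292]
tool_rot: [-3.115, -0.408, 0.001]
ft_force: [0.6, -0.7, 0.4]
grip_width: 1.001
grip_force: 0.0
```

Request:
send_rows:
  xyz:
    - [28,-28,1]
    - [56,-57,2]
    - [84,-86,3]
    - [112,-115,4]
    - [140,-143,5]
    - [165,-170,6]
    - [182,-187,7]
    - [191,-196,8]
    - [193,-198,9]
    - [193,-198,9]
  dr:
    - [0,0,0]
    - [0,0,0]
    - [0,0,0]
    - [0,0,0]
    - [0,0,0]
    - [0,0,0]
    - [0,0,0]
    - [0,0,0]
    - [0,0,0]
    - [0,0,0]

```text
time: 1.77
position: [0.4799, -0.0803, 0.22]
tool_rot: [-3.114, -0.412, 0.002]
ft_force: [-0.1, -1.1, -0.3]
grip_width: 1.003
grip_force: 0.0
```

```bash
python3 - <<'E'
from h import *
s,im=snap('wrist','w1.png'); go([.477,.292,.22])
p=np.r_[s['position'],s['tool_rot']]; print(p, proj('wrist',[.48,-.08,.03],p))
E
```

```text
tool shift mm [ 9.390e+01 -3.616e+02 -1.000e-01]
[ 4.79854710e-01 -8.03372547e-02  2.20005568e-01 -3.11419036e+00
 -4.11516333e-01  1.73480904e-03] (np.float64(320.2202030751812), np.float64(185.87435500170952))
```

View pics/w1.png

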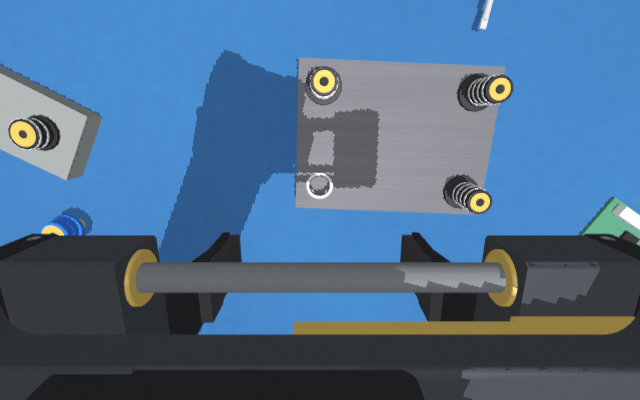

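The wrist view shows the bore ring at (319,186), where it was predicted within a pixel. The blue look-alike is at (65,228) and the short sleeve at (30,132). Next I go over the tall sleeve.

Request:
send_rows:
  xyz:
    - [4,-15,0]
    - [13,-50,0]
    - [23,-90,0]
    - [34,-130,0]
    - [45,-172,0]
    - [56,-214,0]
    - [66,-256,0]
    - [76,-294,0]
    - [85,-328,0]
    - [90,-348,0]
  dr:
    - [0,0,0]
    - [0,0,0]
    - [0,0,0]
    - [0,0,0]
    - [0,0,0]
    - [0,0,0]
    - [0,0,0]
    - [0,0,0]
    - [0,0,0]
    - [0,0,0]

```text
time: 2.65
position: [0.4768, 0.2813, 0.2205]
tool_rot: [-3.113, -0.411, -0.0]
ft_force: [-0.4, 0.5, 0.3]
grip_width: 1.0
grip_force: 0.0
```

Request:
send_rows:
  xyz:
    - [4,-10,0]
    - [4,-14,0]
    - [4,-14,0]
    - [4,-14,10]
    - [4,-14,25]
    - [4,-14,40]
    - [4,-14,52]
    - [4,-14,58]
    - [4,-14,60]
    - [4,-14,60]
  dr:
    - [0,0,0]
    - [0,0,0]
    - [0,0,0]
    - [0,0,0]
    - [0,0,0]
    - [0,0,0]
    - [0,0,0]
    - [0,0,0]
    - [0,0,0]
    - [0,0,0]
  jaw: 46

```text
time: 3.48
position: [0.4776, 0.2922, 0.16]
tool_rot: [3.115, 0.407, -0.001]
ft_force: [-0.1, 0.0, 0.8]
grip_width: 0.532
grip_force: 0.0
```

```bash
python3 - <<'E'
from h import *
s,im=snap('wrist','w2.png')
p=np.r_[s['position'],s['tool_rot']]; print(p, proj('wrist',[.477,.292,.069],p),proj('wrist',[.477,.292,.024],p))
# subpixel bore ring in w1
a=cv2.imread('pics/w1.png'); g=a[160:212,290:350].min(2); m=(g>185).astype('uint8')
n,l,st,c=cv2.connectedComponentsWithStats(m); 
for i in range(1,n):
    if st[i][4]>30:
        ys,xs=np.where(l==i); e=cv2.minEnclosingCircle(np.c_[xs,ys].astype('float32')); u,v=e[0][0]+290,e[0][1]+160
        print(st[i],u,v,e[1],toz('wrist',u,v,.03,np.load('pics/w1.png.npy')))
E
```

```text
[ 4.77608244e-01  2.92242006e-01  1.60049700e-01  3.11455547e+00
  4.07022389e-01 -1.12893962e-03] (np.float64(320.4348987436099), np.float64(214.18153188607627)) (np.float64(320.41514646519624), np.float64(199.45350092674002))
[ 16  21  27  18 145] 319.0 185.5 13.463011741638184 [ 0.48005534 -0.07864313  0.03      ]
```

View pics/w2.png

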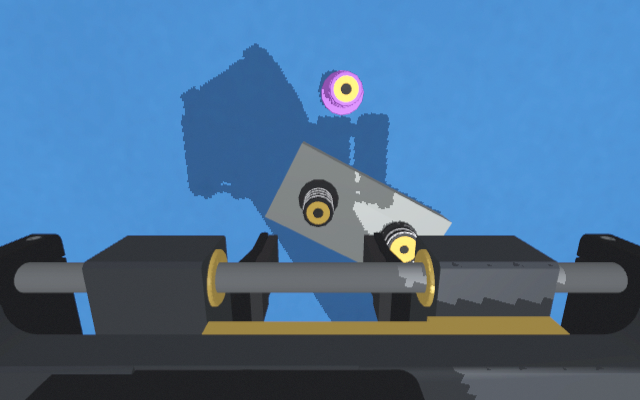

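The tall sleeve's top is at (318,213), against a predicted (320,214), so I correct about -1.7 mm along tool y. The short sleeve (403,247) is clear of the right finger's path. Next: descend, grip and lift.

Request:
send_rows:
  xyz:
    - [0,-1.7,8]
    - [0,-1.7,25]
    - [0,-1.7,42]
    - [0,-1.7,58]
    - [0,-1.7,74]
    - [0,-1.7,88]
    - [0,-1.7,99]
    - [0,-1.7,106]
    - [0,-1.7,109]
    - [0,-1.7,109]
  dr:
    - [0,0,0]
    - [0,0,0]
    - [0,0,0]
    - [0,0,0]
    - [0,0,0]
    - [0,0,0]
    - [0,0,0]
    - [0,0,0]
    - [0,0,0]
    - [0,0,0]

```text
time: 4.37
position: [0.4769, 0.2947, 0.0511]
tool_rot: [3.115, 0.409, -0.001]
ft_force: [0.5, 0.8, 0.5]
grip_width: 0.528
grip_force: 0.0
```

Request:
send_rows:
  xyz:
    - [0,0,0]
    - [0,0,0]
    - [0,0,0]
    - [0,0,0]
    - [0,0,0]
    - [0,0,0]
    - [0,0,0]
    - [0,0,0]
    - [0,0,0]
    - [0,0,0]
  dr:
    - [0,0,0]
    - [0,0,0]
    - [0,0,0]
    - [0,0,0]
    - [0,0,0]
    - [0,0,0]
    - [0,0,0]
    - [0,0,0]
    - [0,0,0]
    - [0,0,0]
  jaw: 15
  grip_force: 50

```text
time: 5.2
position: [0.4774, 0.2947, 0.0519]
tool_rot: [3.115, 0.408, 0.001]
ft_force: [-0.7, -1.4, 5.6]
grip_width: 0.263
grip_force: 50.0
```

Request:
send_rows:
  xyz:
    - [0,0,-5]
    - [0,0,-15]
    - [0,0,-28]
    - [0,0,-42]
    - [0,0,-56]
    - [0,0,-68]
    - [0,0,-76]
    - [0,0,-80]
    - [0,0,-80]
    - [0,0,-80]
  dr:
    - [0,0,0]
    - [0,0,0]
    - [0,0,0]
    - [0,0,0]
    - [0,0,0]
    - [0,0,0]
    - [0,0,0]
    - [0,0,0]
    - [0,0,0]
    - [0,0,0]

```text
time: 6.03
position: [0.477, 0.2944, 0.1314]
tool_rot: [3.115, 0.408, -0.0]
ft_force: [-0.9, 0.4, -1.4]
grip_width: 0.26
grip_force: 50.0
```

```bash
python3 - <<'E'
from h import *
s,im=snap('wrist','w3.png');s2,_=snap('side','s3.png')
p=np.r_[s['position'],s['tool_rot']]; print(p,s['ft_force'],s['torque'])
Rm=R.from_rotvec(s['tool_rot'])
for h in (61,21,16,0):
    q=s['position']+Rm.apply([0,0,(43-h)/1000]); print(h,np.round(proj('wrist',q,p),1),np.round(proj('side',q),1))
a=cv2.imread('pics/w3.png')[190:350,230:410]; b=cv2.imread('pics/s3.png')
u,v=map(int,proj('side',s['position'])); b=b[v-40:v+40,u-45:u+45]; print('side crop origin',u-45,v-40)
cv2.imwrite('pics/crop3.png',np.hstack([cv2.resize(a,None,fx=3,fy=3,interpolation=2)[:480,:],cv2.resize(b,(260,231),interpolation=2).repeat(1,0) if 0 else cv2.copyMakeBorder(cv2.resize(b,(260,231),interpolation=2),0,249,0,0,0)]))
E
```

```text
[ 4.77041616e-01  2.94417668e-01  1.31384245e-01  3.11457497e+00
  4.08076097e-01 -2.54685671e-04] [-0.91294148  0.43161092 -1.41864726] [-0.01392736 -0.05468055 -0.0382368 ]
61 [320.3 286.1] [305.2 272.7]
21 [320.4 249.6] [305.4 280.8]
16 [320.4 246.1] [305.4 281.8]
0 [320.4 236. ] [305.5 284.9]
side crop origin 260 236
```

View pics/crop3.png

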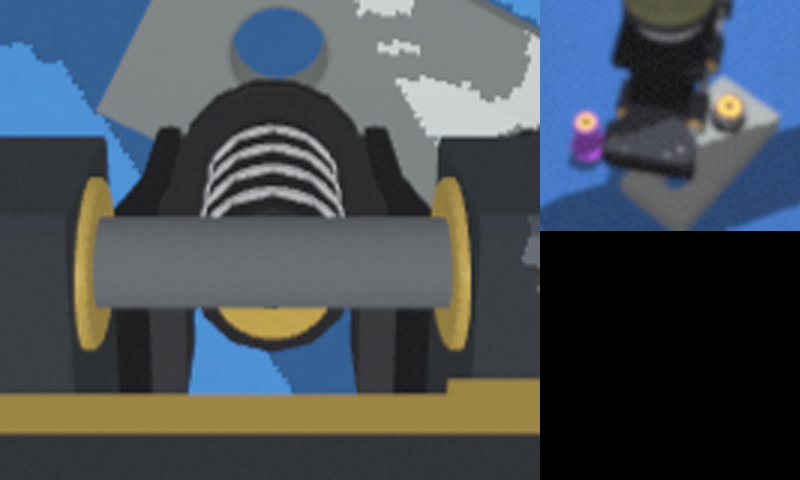

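The sleeve is held upright and centred at about column 321. The shoulder's far edge is at row 217 and the top's near edge at row 306. I use these to work out its offset along tool x.

```bash
python3 - <<'E'
from h import *
p=np.load('pics/w3.png.npy'); Rm=R.from_rotvec(p[3:])
for H in(42,43,44):
  f=lambda x,y,h:np.round(proj('wrist',p[:3]+Rm.apply([x/1000,y/1000,(H-h)/1000]),p),1)
  print(H,'far shoulder',f(18,0,21),f(18,0,16),f(19,0,21),'near top',f(-12,0,61),f(-11,0,61),'L/R sh',f(0,-18,21),f(0,18,21), 'foot far',f(8.5,0,0))
# rack hole ring centre check + bore estimates
w=np.load('pics/w2.png.npy'); print('sleeve from w2',toz('wrist',318,213.3,.069,w))
b=np.load('pics/w1.png.npy')
for v in(185,186): print(toz('wrist',319.2,v,.03,b))
go([.480,-.0790,.1314],R.from_matrix(np.array([[.966,.258,0],[.258,-.966,0],[0,0,-1]])).as_rotvec())
E
```

```text
42 far shoulder [320.4 219.4] [320.4 216.7] [320.4 217.7] near top [320.3 311.5] [320.3 309.5] L/R sh [288.  250.3] [352.8 250.3] foot far [320.4 223.6]
43 far shoulder [320.4 218.9] [320.4 216.1] [320.4 217.1] near top [320.3 310.2] [320.3 308.2] L/R sh [288.1 249.6] [352.6 249.6] foot far [320.4 223.1]
44 far shoulder [320.4 218.3] [320.4 215.6] [320.4 216.6] near top [320.3 308.9] [320.3 306.9] L/R sh [288.3 248.9] [352.4 248.9] foot far [320.4 222.5]
sleeve from w2 [0.47720429 0.29398328 0.069     ]
[ 0.48063495 -0.07870819  0.03      ]
[ 0.47958696 -0.07898871  0.03      ]
tool shift mm [-93.  361.5  -0.4]
turn [ 0.0004  0.0014 -0.0002]
```

Request:
send_rows:
  xyz:
    - [-4,15,-1]
    - [-13,50,-3]
    - [-23,90,-5]
    - [-34,130,-5]
    - [-45,172,-5]
    - [-56,214,-5]
    - [-66,256,-5]
    - [-76,294,-5]
    - [-85,328,-5]
    - [-90,348,-5]
  dr:
    - [0,0,0]
    - [0,0,0]
    - [0,0,0]
    - [0,0,0]
    - [0,0,0]
    - [0,0,0]
    - [0,0,0]
    - [0,0,0]
    - [0,0,0]
    - [0,0.001,0]

```text
time: 6.97
position: [0.4787, -0.0703, 0.1358]
tool_rot: [3.115, 0.4, -0.001]
ft_force: [0.4, -0.5, -1.7]
grip_width: 0.258
grip_force: 50.0
```

Request:
send_rows:
  xyz:
    - [-2,8,0]
    - [-3,12.5,0]
    - [-3,13.5,0]
    - [-3,13.5,0]
    - [-3,13.5,0]
    - [-3,13.5,0]
    - [-3,13.5,0]
    - [-3,13.5,0]
    - [-3,13.5,0]
    - [-3,13.5,0]
  dr:
    - [0,0,0]
    - [0,0,0]
    - [0,0,0]
    - [0,0,0]
    - [0,0,0]
    - [0,0,0]
    - [0,0,0]
    - [0,0,0]
    - [0,0,0]
    - [0,0,0]

```text
time: 7.8
position: [0.4805, -0.0784, 0.1366]
tool_rot: [3.115, 0.409, 0.002]
ft_force: [0.2, 0.3, -1.3]
grip_width: 0.265
grip_force: 50.0
```

```bash
python3 - <<'E'
from h import *
s,im=snap('wrist','w4.png')
p=np.r_[s['position'],s['tool_rot']]; print(p,s['ft_force'])
Rm=R.from_rotvec(p[3:]); q=p[:3].copy(); q[2]=.03; print('under TCP',proj('wrist',q,p),'axis',Rm.as_matrix()[:,2])
a=cv2.imread('pics/w4.png')[180:320,250:390]
cv2.imwrite('pics/crop4.png',cv2.resize(a,None,fx=4,fy=4,interpolation=2))
E
```

```text
[ 4.80503801e-01 -7.83889905e-02  1.36555658e-01  3.11482058e+00
  4.09133543e-01  1.57731688e-03] [ 0.24823403  0.34034761 -1.32969853]
under TCP (np.float64(320.37211050191223), np.float64(208.008846803978)) axis [ 9.97768440e-04  1.14298360e-04 -9.99999496e-01]
```

View pics/crop4.png

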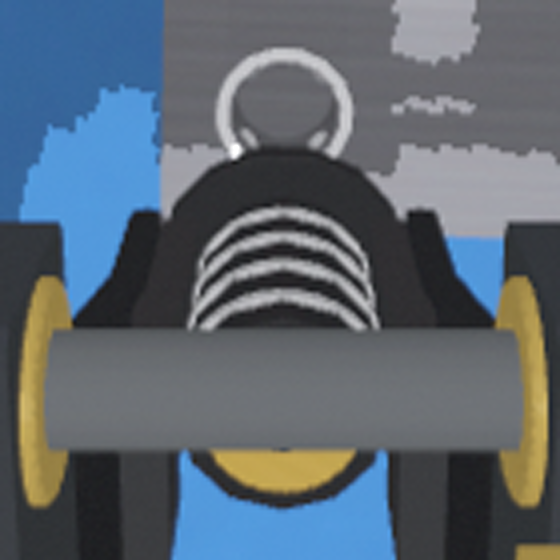

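The bore ring's centre is at (321.2,208.3) and the sleeve's column is 321.2, so y is aligned. In tool x I need about -0.9 mm. Now I descend to just above the mouth.

Request:
send_rows:
  xyz:
    - [-0.9,0.2,6]
    - [-0.9,0.2,18]
    - [-0.9,0.2,30]
    - [-0.9,0.2,41]
    - [-0.9,0.2,50]
    - [-0.9,0.2,56]
    - [-0.9,0.2,59]
    - [-0.9,0.2,60]
    - [-0.9,0.2,60]
    - [-0.9,0.2,60]
  dr:
    - [0,0,0]
    - [0,0,0]
    - [0,0,0]
    - [0,0,0]
    - [0,0,0]
    - [0,0,0]
    - [0,0,0]
    - [0,0,0]
    - [0,0,0]
    - [0,0,0]

```text
time: 8.68
position: [0.4801, -0.079, 0.0769]
tool_rot: [3.115, 0.409, 0.003]
ft_force: [0.1, 0.3, -0.5]
grip_width: 0.261
grip_force: 50.0
```

Request:
send_rows:
  xyz:
    - [0,0,0.5]
    - [0,0,1]
    - [0,0,1.5]
    - [0,0,2]
    - [0,0,2.5]
    - [0,0,3]
    - [0,0,3.5]
    - [0,0,4]
    - [0,0,4.5]
    - [0,0,5]
  dr:
    - [0,0,0]
    - [0,0,0]
    - [0,0,0]
    - [0,0,0]
    - [0,0,0]
    - [0,0,0]
    - [0,0,0]
    - [0,0,0]
    - [0,0,0]
    - [0,0,0]

```text
time: 9.52
position: [0.4797, -0.079, 0.0715]
tool_rot: [-3.115, -0.409, -0.001]
ft_force: [0.0, 0.8, -1.3]
grip_width: 0.262
grip_force: 50.0
```

Request:
send_rows:
  xyz:
    - [0,0,0.5]
    - [0,0,1]
    - [0,0,1.5]
    - [0,0,2]
    - [0,0,2.5]
    - [0,0,3]
    - [0,0,3.5]
    - [0,0,4]
    - [0,0,4]
    - [0,0,4]
  dr:
    - [0,0,0]
    - [0,0,0]
    - [0,0,0]
    - [0,0,0]
    - [0,0,0]
    - [0,0,0]
    - [0,0,0]
    - [0,0,0]
    - [0,0,0]
    - [0,0,0]

```text
time: 10.35
position: [0.4797, -0.079, 0.0675]
tool_rot: [-3.115, -0.409, -0.001]
ft_force: [0.3, -0.7, -1.3]
grip_width: 0.264
grip_force: 50.0
```

Request:
send_rows:
  xyz:
    - [0,0,0.5]
    - [0,0,1]
    - [0,0,1.5]
    - [0,0,2]
    - [0,0,2.4]
    - [0,0,2.8]
    - [0,0,3.2]
    - [0,0,3.6]
    - [0,0,4]
    - [0,0,4]
  dr:
    - [0,0,0]
    - [0,0,0]
    - [0,0,0]
    - [0,0,0]
    - [0,0,0]
    - [0,0,0]
    - [0,0,0]
    - [0,0,0]
    - [0,0,0]
    - [0,0,0]

```text
time: 11.18
position: [0.48, -0.0789, 0.0637]
tool_rot: [-3.115, -0.409, -0.002]
ft_force: [-0.6, 0.9, 0.0]
grip_width: 0.26
grip_force: 50.0
```

Request:
send_rows:
  xyz:
    - [0,0,0.2]
    - [0,0,0.4]
    - [0,0,0.6]
    - [0,0,0.8]
    - [0,0,1]
    - [0,0,1.2]
    - [0,0,1.4]
    - [0,0,1.6]
    - [0,0,1.8]
    - [0,0,2]
  dr:
    - [0,0,0]
    - [0,0,0]
    - [0,0,0]
    - [0,0,0]
    - [0,0,0]
    - [0,0,0]
    - [0,0,0]
    - [0,0,0]
    - [0,0,0]
    - [0,0,0]

```text
time: 12.02
position: [0.4799, -0.079, 0.0616]
tool_rot: [3.115, 0.409, 0.002]
ft_force: [1.0, 1.7, 3.4]
grip_width: 0.26
grip_force: 50.0
```

Request:
send_rows:
  xyz:
    - [0,0,0.2]
    - [0,0,0.4]
    - [0,0,0.6]
    - [0,0,0.8]
    - [0,0,1]
    - [0,0,1.2]
    - [0,0,1.4]
    - [0,0,1.5]
    - [0,0,1.5]
    - [0,0,1.5]
  dr:
    - [0,0,0]
    - [0,0,0]
    - [0,0,0]
    - [0,0,0]
    - [0,0,0]
    - [0,0,0]
    - [0,0,0]
    - [0,0,0]
    - [0,0,0]
    - [0,0,0]

```text
time: 12.85
position: [0.4801, -0.0789, 0.0607]
tool_rot: [3.115, 0.409, 0.002]
ft_force: [-0.9, 2.3, 9.7]
grip_width: 0.259
grip_force: 50.0
```

Request:
send_rows:
  xyz:
    - [0,0,0.1]
    - [0,0,0.2]
    - [0,0,0.3]
    - [0,0,0.4]
    - [0,0,0.5]
    - [0,0,0.6]
    - [0,0,0.7]
    - [0,0,0.8]
    - [0,0,0.9]
    - [0,0,1]
  dr:
    - [0,0,0]
    - [0,0,0]
    - [0,0,0]
    - [0,0,0]
    - [0,0,0]
    - [0,0,0]
    - [0,0,0]
    - [0,0,0]
    - [0,0,0]
    - [0,0,0]

```text
time: 13.68
position: [0.4802, -0.0789, 0.0598]
tool_rot: [3.115, 0.409, 0.002]
ft_force: [-1.3, 1.6, 9.4]
grip_width: 0.268
grip_force: 50.0
```

Request:
send_rows:
  xyz:
    - [0,0,0.1]
    - [0,0,0.2]
    - [0,0,0.3]
    - [0,0,0.4]
    - [0,0,0.5]
    - [0,0,0.6]
    - [0,0,0.7]
    - [0,0,0.8]
    - [0,0,0.9]
    - [0,0,1]
  dr:
    - [0,0,0]
    - [0,0,0]
    - [0,0,0]
    - [0,0,0]
    - [0,0,0]
    - [0,0,0]
    - [0,0,0]
    - [0,0,0]
    - [0,0,0]
    - [0,0,0]

```text
time: 14.52
position: [0.48, -0.0789, 0.0583]
tool_rot: [3.115, 0.409, 0.002]
ft_force: [-0.1, 2.5, 5.6]
grip_width: 0.26
grip_force: 50.0
```

Request:
send_rows:
  xyz:
    - [0,0,0.1]
    - [0,0,0.2]
    - [0,0,0.3]
    - [0,0,0.4]
    - [0,0,0.5]
    - [0,0,0.6]
    - [0,0,0.7]
    - [0,0,0.8]
    - [0,0,0.8]
    - [0,0,0.8]
  dr:
    - [0,0,0]
    - [0,0,0]
    - [0,0,0]
    - [0,0,0]
    - [0,0,0]
    - [0,0,0]
    - [0,0,0]
    - [0,0,0]
    - [0,0,0]
    - [0,0,0]

```text
time: 15.35
position: [0.48, -0.0789, 0.0579]
tool_rot: [3.115, 0.409, 0.002]
ft_force: [-1.4, 1.5, 9.3]
grip_width: 0.264
grip_force: 50.0
```

```bash
python3 - <<'E'
from h import *
s=get_state(); print(s['position'],s['ft_force'],s['torque'])
E
```

```text
[ 0.47997796 -0.07888392  0.05785933] [-1.41611224  1.46132764  9.33817735] [ 0.49545452  0.27932215 -0.03403146]
```

Request:
send_rows:
  xyz:
    - [0,0,0.1]
    - [0,0,0.2]
    - [0,0,0.3]
    - [0,0,0.4]
    - [0,0,0.5]
    - [0,0,0.6]
    - [0,0,0.7]
    - [0,0,0.7]
    - [0,0,0.7]
    - [0,0,0.7]
  dr:
    - [0,0,0]
    - [0,0,0]
    - [0,0,0]
    - [0,0,0]
    - [0,0,0]
    - [0,0,0]
    - [0,0,0]
    - [0,0,0]
    - [0,0,0]
    - [0,0,0]

```text
time: 16.18
position: [0.4803, -0.0789, 0.0574]
tool_rot: [3.114, 0.409, 0.002]
ft_force: [-1.5, 2.3, 10.3]
grip_width: 0.261
grip_force: 50.0
```

Request:
send_rows:
  xyz:
    - [0,0,0.1]
    - [0,0,0.2]
    - [0,0,0.3]
    - [0,0,0.4]
    - [0,0,0.5]
    - [0,0,0.6]
    - [0,0,0.6]
    - [0,0,0.6]
    - [0,0,0.6]
    - [0,0,0.6]
  dr:
    - [0,0,0]
    - [0,0,0]
    - [0,0,0]
    - [0,0,0]
    - [0,0,0]
    - [0,0,0]
    - [0,0,0]
    - [0,0,0]
    - [0,0,0]
    - [0,0,0]

```text
time: 17.02
position: [0.4803, -0.0788, 0.0572]
tool_rot: [3.114, 0.409, 0.002]
ft_force: [-2.5, 1.5, 13.1]
grip_width: 0.262
grip_force: 50.0
```

Request:
send_rows:
  xyz:
    - [0,0,0.1]
    - [0,0,0.2]
    - [0,0,0.3]
    - [0,0,0.4]
    - [0,0,0.5]
    - [0,0,0.6]
    - [0,0,0.6]
    - [0,0,0.6]
    - [0,0,0.6]
    - [0,0,0.6]
  dr:
    - [0,0,0]
    - [0,0,0]
    - [0,0,0]
    - [0,0,0]
    - [0,0,0]
    - [0,0,0]
    - [0,0,0]
    - [0,0,0]
    - [0,0,0]
    - [0,0,0]

```text
time: 17.85
position: [0.4804, -0.0789, 0.0569]
tool_rot: [3.114, 0.409, 0.002]
ft_force: [-2.8, 2.8, 16.1]
grip_width: 0.262
grip_force: 50.0
```

```bash
python3 - <<'E'
from h import *
s,im=snap('wrist','w5.png')
p=np.r_[s['position'],s['tool_rot']]; print(p,s['ft_force'])
a=cv2.imread('pics/w5.png')[180:320,250:390]
cv2.imwrite('pics/crop5.png',cv2.resize(a,None,fx=4,fy=4,interpolation=2))
E
```

```text
[ 4.80393089e-01 -7.88556118e-02  5.68849960e-02  3.11410648e+00
  4.08651157e-01  2.23451123e-03] [-2.80848508  2.82191959 16.09258891]
```

View pics/crop5.png

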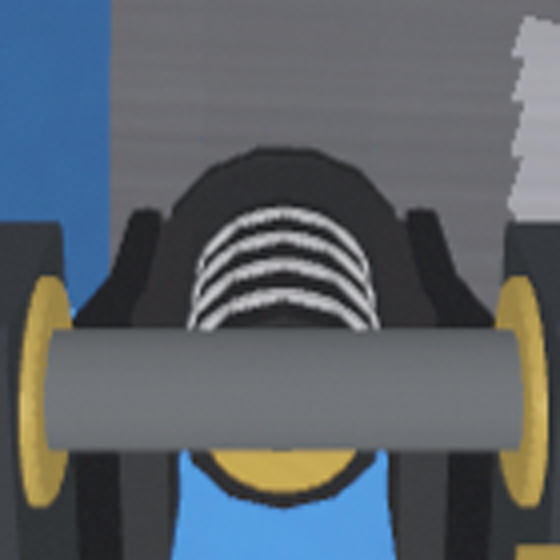

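The sleeve has not slipped in the grip: the shoulder's far edge and the rings are at the same pixels as before. The force now climbs at the stiffness of the feet, which suggests the shoulder is seated. One last firm push.

Request:
send_rows:
  xyz:
    - [0,0,0.1]
    - [0,0,0.2]
    - [0,0,0.3]
    - [0,0,0.4]
    - [0,0,0.5]
    - [0,0,0.6]
    - [0,0,0.6]
    - [0,0,0.6]
    - [0,0,0.6]
    - [0,0,0.6]
  dr:
    - [0,0,0]
    - [0,0,0]
    - [0,0,0]
    - [0,0,0]
    - [0,0,0]
    - [0,0,0]
    - [0,0,0]
    - [0,0,0]
    - [0,0,0]
    - [0,0,0]

```text
time: 18.73
position: [0.4803, -0.0789, 0.0565]
tool_rot: [3.114, 0.409, 0.002]
ft_force: [-4.3, 2.6, 19.2]
grip_width: 0.267
grip_force: 50.0
```

Request:
send_rows:
  xyz:
    - [0,0,-0.4]
    - [0,0,-0.8]
    - [0,0,-1.2]
    - [0,0,-1.6]
    - [0,0,-2]
    - [0,0,-2.4]
    - [0,0,-2.7]
    - [0,0,-3]
    - [0,0,-3]
    - [0,0,-3]
  dr:
    - [0,0,0]
    - [0,0,0]
    - [0,0,0]
    - [0,0,0]
    - [0,0,0]
    - [0,0,0]
    - [0,0,0]
    - [0,0,0]
    - [0,0,0]
    - [0,0,0]

```text
time: 19.57
position: [0.4803, -0.0789, 0.0578]
tool_rot: [-3.115, -0.409, -0.003]
ft_force: [3.7, 2.5, 0.8]
grip_width: 0.264
grip_force: 50.0
```

Unloaded, z = 0.0578, against 0.0579 expected for flush. Let go and rise.

Request:
send_rows:
  xyz:
    - [0,0,0]
    - [0,0,0]
    - [0,0,0]
    - [0,0,0]
    - [0,0,0]
    - [0,0,0]
    - [0,0,0]
    - [0,0,0]
    - [0,0,0]
    - [0,0,0]
  dr:
    - [0,0,0]
    - [0,0,0]
    - [0,0,0]
    - [0,0,0]
    - [0,0,0]
    - [0,0,0]
    - [0,0,0]
    - [0,0,0]
    - [0,0,0]
    - [0,0,0]
  jaw: 46

```text
time: 20.4
position: [0.4797, -0.079, 0.0577]
tool_rot: [-3.115, -0.409, -0.001]
ft_force: [0.8, 0.7, 0.1]
grip_width: 0.528
grip_force: 0.0
```

Request:
send_rows:
  xyz:
    - [0,0,-5]
    - [0,0,-15]
    - [0,0,-30]
    - [0,0,-46]
    - [0,0,-62]
    - [0,0,-78]
    - [0,0,-90]
    - [0,0,-98]
    - [0,0,-100]
    - [0,0,-100]
  dr:
    - [0,0,0]
    - [0,0,0]
    - [0,0,0]
    - [0,0,0]
    - [0,0,0]
    - [0,0,0]
    - [0,0,0]
    - [0,0,0]
    - [0,0,0]
    - [0,0,0]

```text
time: 21.23
position: [0.4799, -0.0791, 0.1583]
tool_rot: [3.114, 0.408, 0.003]
ft_force: [0.6, 0.3, 0.2]
grip_width: 0.528
grip_force: 0.0
```

```bash
python3 - <<'E'
from h import *
s,im=snap('wrist','w6.png'); p=np.r_[s['position'],s['tool_rot']]; print(p,s['ft_force'])
for z in(.075,.072,.080): print(z,proj('wrist',[.4802,-.0789,z],p))
a=cv2.imread('pics/w6.png')[50:250,200:560]
cv2.imwrite('pics/crop6.png',cv2.resize(a,(792,440),interpolation=2))
E
```

```text
[ 4.79907542e-01 -7.91338421e-02  1.58262783e-01  3.11427873e+00
  4.08253912e-01  2.84238022e-03] [0.62107564 0.31852395 0.2307149 ]
0.075 (np.float64(320.08225241886214), np.float64(216.26473686542005))
0.072 (np.float64(320.08314675885924), np.float64(215.0711721498917))
0.08 (np.float64(320.08071258035596), np.float64(218.31976841341543))
```

View pics/crop6.png

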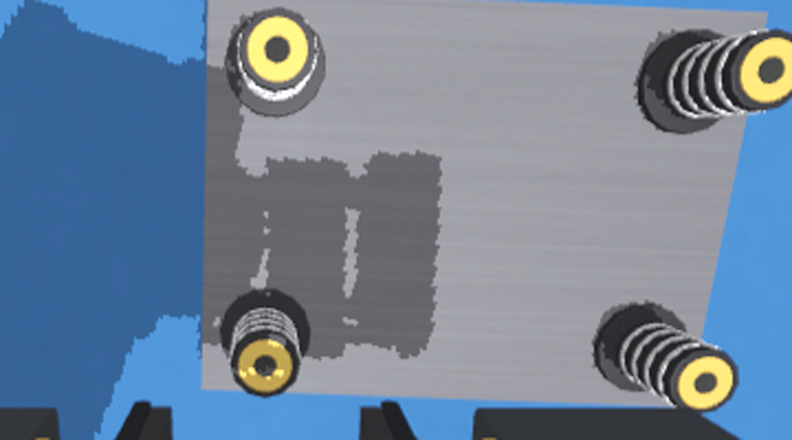

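The sleeve stands upright in the bore, its top at (320.5,216) as expected for a seated height. I'll confirm it is flush with a gentle press on its top with closed fingers. The contact height also gives a reading.

Request:
send_rows:
  xyz:
    - [0,0,0]
    - [0,0,0]
    - [0,0,0]
    - [0,0,2]
    - [0,0,10]
    - [0,0,22]
    - [0,0,36]
    - [0,0,48]
    - [0,0,57]
    - [0,0,62]
  dr:
    - [0,0,0]
    - [0,0,0]
    - [0,0,0]
    - [0,0,0]
    - [0,0,0]
    - [0,0,0]
    - [0,0,0]
    - [0,0,0]
    - [0,0,0]
    - [0,0,0]
  jaw: 0

```text
time: 22.12
position: [0.4786, -0.0787, 0.0937]
tool_rot: [-3.113, -0.409, 0.002]
ft_force: [0.1, 0.1, -0.0]
grip_width: 0.01
grip_force: 0.0
```

Request:
send_rows:
  xyz:
    - [0,0,0.4]
    - [0,0,0.8]
    - [0,0,1.2]
    - [0,0,1.6]
    - [0,0,2]
    - [0,0,2.4]
    - [0,0,2.8]
    - [0,0,3.2]
    - [0,0,3.6]
    - [0,0,4]
  dr:
    - [0,0,0]
    - [0,0,0]
    - [0,0,0]
    - [0,0,0]
    - [0,0,0]
    - [0,0,0]
    - [0,0,0]
    - [0,0,0]
    - [0,0,0]
    - [0,0,0]

```text
time: 22.95
position: [0.4798, -0.079, 0.0921]
tool_rot: [3.115, 0.409, 0.002]
ft_force: [-0.9, -0.3, 4.6]
grip_width: 0.0
grip_force: 2.5
```

Request:
send_rows:
  xyz:
    - [0,0,0.2]
    - [0,0,0.4]
    - [0,0,0.6]
    - [0,0,0.8]
    - [0,0,1]
    - [0,0,1.2]
    - [0,0,1.3]
    - [0,0,1.4]
    - [0,0,1.4]
    - [0,0,1.4]
  dr:
    - [0,0,0]
    - [0,0,0]
    - [0,0,0]
    - [0,0,0]
    - [0,0,0]
    - [0,0,0]
    - [0,0,0]
    - [0,0,0]
    - [0,0,0]
    - [0,0,0]

```text
time: 23.78
position: [0.4799, -0.0791, 0.0916]
tool_rot: [3.114, 0.408, 0.001]
ft_force: [-3.8, -1.2, 11.5]
grip_width: 0.006
grip_force: 5.5
```

Request:
send_rows:
  xyz:
    - [0,0,0.2]
    - [0,0,0.4]
    - [0,0,0.6]
    - [0,0,0.8]
    - [0,0,1]
    - [0,0,1.2]
    - [0,0,1.3]
    - [0,0,1.4]
    - [0,0,1.4]
    - [0,0,1.4]
  dr:
    - [0,0,0]
    - [0,0,0]
    - [0,0,0]
    - [0,0,0]
    - [0,0,0]
    - [0,0,0]
    - [0,0,0]
    - [0,0,0]
    - [0,0,0]
    - [0,0,0]

```text
time: 24.62
position: [0.4801, -0.079, 0.091]
tool_rot: [3.114, 0.408, 0.001]
ft_force: [-6.4, 1.1, 17.3]
grip_width: 0.005
grip_force: 9.0
```

Request:
send_rows:
  xyz:
    - [0,0,0.2]
    - [0,0,0.4]
    - [0,0,0.6]
    - [0,0,0.8]
    - [0,0,0.9]
    - [0,0,0.9]
    - [0,0,0.9]
    - [0,0,0.9]
    - [0,0,0.9]
    - [0,0,0.9]
  dr:
    - [0,0,0]
    - [0,0,0]
    - [0,0,0]
    - [0,0,0]
    - [0,0,0]
    - [0,0,0]
    - [0,0,0]
    - [0,0,0]
    - [0,0,0]
    - [0,0,0]

```text
time: 25.45
position: [0.4802, -0.0791, 0.0907]
tool_rot: [3.113, 0.408, 0.001]
ft_force: [-8.2, 0.4, 22.8]
grip_width: 0.0
grip_force: 11.2
```

Request:
send_rows:
  xyz:
    - [0,0,-0.5]
    - [0,0,-1]
    - [0,0,-2]
    - [0,0,-3.5]
    - [0,0,-6]
    - [0,0,-15]
    - [0,0,-35]
    - [0,0,-55]
    - [0,0,-70]
    - [0,0,-70]
  dr:
    - [0,0,0]
    - [0,0,0]
    - [0,0,0]
    - [0,0,0]
    - [0,0,0]
    - [0,0,0]
    - [0,0,0]
    - [0,0,0]
    - [0,0,0]
    - [0,0,0]

```text
time: 26.28
position: [0.4819, -0.0792, 0.1614]
tool_rot: [3.112, 0.408, 0.01]
ft_force: [1.3, 0.2, 0.3]
grip_width: 0.002
grip_force: 0.0
```

```bash
python3 - <<'E'
from h import *
snap('wrist','w7.png'); s=get_state(); print(s['position'],s['ft_force'])
a=cv2.imread('pics/w7.png')[50:250,200:560]
cv2.imwrite('pics/crop7.png',cv2.resize(a,(792,440),interpolation=2))
E
```

```text
[ 0.48091974 -0.07927364  0.15972905] [0.41834978 0.21444395 0.13729808]
```

View pics/crop7.png

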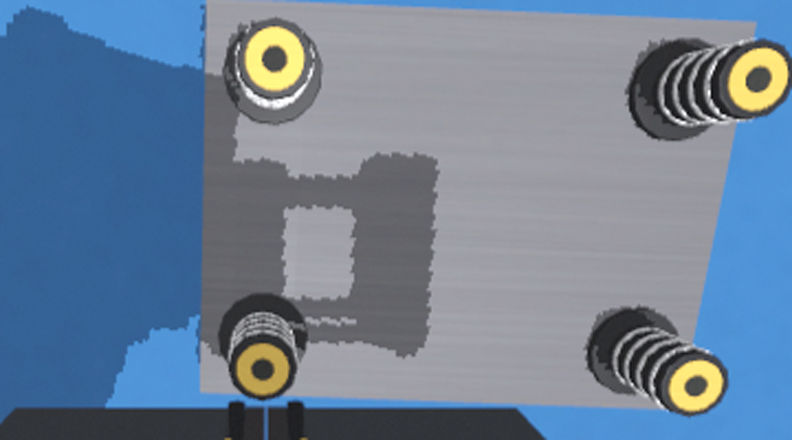

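The sleeve stands upright in the bore like the other posts, with its top at (319,218). At 22.8 N the load over sink matched the feet alone, so it is seated, and the arm is clear. I'll hand the job in.

```bash
python3 -c "
from bench import *
print(close_job())"
```

```text
the job is handed in; nothing more can be done
None
```

The tall sleeve is pressed upright into the holder's empty bore and released. Force and height readings put its shoulder flush to within about half a millimetre; the highest force I read was 22.8 N. The short sleeve stays in the rack, nothing else was touched, and the job was handed in at about 26 s.

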